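# Feed the brass die slug to the escapement stop

### The job

In the upholstery shop two sloped loading chutes each hold one die slug for the eyelet press. Push the brass slug down its chute, sliding it along the chute floor without lifting it, until it rests flat against the red escapement stop. Leave the dark steel slug in the other chute where it is.

Things in the scene. Friction and masses are not known exactly. Their poses are not given: they have to be found in the camera images.
- brass_slug: brass round slug, diameter 48 mm, height 30 mm, about 0.3 kg, dark spot on top. Stands flat in its chute, its centre at chute x = -70 to -5 mm, 18 mm taller than the side walls. It does not slide by itself: it must be pushed all the way and stays where it is left. Origin: centre of its underside; z: its axis, square to the chute floor.
- brass_chute: chute holding the brass slug: fixed aluminium trough on a green stand, sloping 14 degrees down, roughly to the robot's left. Origin: mid-lane on the floor surface, 56 mm above the bench. x points downhill along the floor, y across, z square to the floor. Floor from x = -130 mm (upper end, open) to +140. Lane 60 mm wide; side walls 4 mm thick, 12 mm above the floor.
- brass_stop (a point): point on the uphill face of the red stop in that chute (chute x = +85 mm), mid-lane, on the floor surface; axes as the chute's. The stop is rigid, spans the lane, 18 mm thick, 24 mm high. With the slug against it, the slug's origin is 24 mm uphill of this point.
- steel_slug: dark steel slug of the same size, standing in the other, identical chute, which may be the nearer or the farther one (centre lines about 160 mm apart); to be left alone. Origin: centre of its underside.
There are look-alikes about, which are no part of the job. There is more than one size of the brass_slug; the job needs the smaller.

How it is judged:
At the end, for the whole second after the job is handed in: The brass slug is at rest in its chute, against the red stop (gap at most 6 mm), flat on the chute floor (within 10 degrees), and the steel slug is within 15 mm of where it started (x of brass_slug in the frame of brass_chute between 0.055 and 0.066 m and y of brass_slug in the frame of brass_chute between -0.015 and 0.015 m and z of brass_slug in the frame of brass_chute below 0.006 m and angle between the z axis of brass_slug and the z axis of brass_chute, either way round below 0.17 rad and linear speed of brass_slug below 0.02 m/s and distance of steel_slug from where it was at the start of the episode below 0.015 m); the robot touches nothing.
It fails at once if the brass slug is lifted more than 20 mm off the chute floor (z of brass_slug in the frame of brass_chute above 0.02 m).
It fails at once if the steel slug is moved by more than 15 mm (distance of steel_slug from where it was at the start of the episode above 0.015 m).
It also fails if it takes over 29 s, if anything falls off the work surface, if the arm or the gripper's body presses on something with over 40 N, if the wrist force passes 120 N, or if a joint passes its speed limit or range.

### The arm

A 6-joint arm with a two-finger parallel gripper is mounted at the origin on the work surface. World frame = base frame: x ahead of the robot, y to its left, z up, the work surface at z = 0. Lengths are in m, angles in rad, forces in N, time in s.
With the tool pointing down it reaches from about 0.375 to 0.75 m from the base axis. Payload 9 kg.
Tool frame: the origin (TCP) lies at the very end of the fingers, on their centre line; the grasp point (between the pads) lies 19 mm behind it; z points along the fingers, y is the line along which they close (so a half turn about z gives the same grasp; the last joint's range is limited). The gripper opens to 85 mm and grips with 20 to 120 N. Pads are 22 mm wide; open, the fingers measure 114 mm over their backs; the gripper's body (76 mm by 85 mm) begins 54 mm behind the grasp point. The pads swing forward as they close: fully open they stand 13 mm farther back than shut.
Start: joints at [-0.218, 0.104, 0.097, 1.564, 0, 1.353], TCP at [0.6, 0, 0.231] pointing down, gripper open.
Joint ranges: [-2.99, 2.99], [-0.84, 1.86], [-1.1, 1.16], [-1.84, 2.11], [-1.51, 1.56], [-3.14, 3.14]. Speed limits (rad/s): [2.22, 2.22, 2.57, 3.14, 3.14, 3.14].

### API

Orientations are given as a unit quaternion [x, y, z, w].
In Python, from rig import env, capture, calibration, workorder gives the robot as it stands.
- The arm moves only by the shell command python3 -m crank 'ROWS' [OPENING]. ROWS is JSON, a list of rows, each a list of 4 numbers: the shift along the world's x, y, z in mm, then the turn about the world's z in degrees. A call has 1 to 10 rows; each row is the pose to reach, as a shift and turn from the pose commanded when the call began; what a row does not reach only later rows make up. A row lasts 1/10 s, in which the tool goes at most 50 mm and 8.59 degrees, less where a joint would pass 70% of its speed; a pose out of reach is approached as far as the arm can. A call with a gripper value outside its range is refused whole. OPENING is the closure in counts, from 0 (fully open) to 255 (shut), set as the call begins (- or left out, the last holds). The fingers move at their own pace and stop on an object; the grip force is fixed at half the most. Time passes only in rows, so rows that repeat a pose let the fingers close. It gives the time, the measured TCP pose, the force, the opening and the grip force at its end, in the units of the state.
- env.state(): the state, without advancing time (a new reading comes with each control period).
- capture(name): name is "scene" or "side" or "wrist"; returns the picture (384x512x3 uint8, red, green, blue); there is no depth.
- calibration(name): a dict with "intrinsics" (3x3 intrinsics, pixels), "k1" (the pictures are not rectified: a ray, as slopes to the right and down, at radius r is drawn at 1 + k1 r^2 times it, then the intrinsics apply), "rvec" (rotation vector, rad) and "tvec" (3), from world to camera coordinates, as OpenCV has them. Camera axes: x right, y down, z forward; pixel columns grow to the right and rows downward; lengths in m; the calibration is good to about 2 mm. A picture is of the moment at which its call begins: read the wrist's pose just before it. calibration takes no time and is no camera call; for the wrist camera it gives the pose at the moment of the call.
- workorder.hand_in(): hands the job in; it is judged then, once.
The state is a dict: "time_s": time; "qpos": joint angles; "dq": joint speeds; "tau": joint torques, N m; "tcp_pos": TCP position; "tool_rot": TCP orientation; "ft_force": force on the tool from outside, world axes, zero at the start; "moment": the same for the moment, N m; "width": finger opening in m; "gripper_force": force on a finger pad.
Only numpy, scipy, OpenCV 4.12 (cv2) and the standard library are available. Lean on these libraries where they do the work, as an engineer would, in place of code of your own. Each camera call takes 0.05 s, during which the arm holds its last target. There are 200 camera calls.

## Working session

There is one attempt and no reset: what is moved stays moved. The work goes in short steps, Python scripts to look and compute and a shell command to move; the robot and the scene stay as the last step left them, time stands still between calls to the robot, and variables do not carry over. Pictures are saved under pics/ and viewed, at most 10 in all, crops included, and the job is handed in when it is done.

```bash
mkdir -p pics; ls; python3 - <<'E'
from rig import env,capture,calibration
import cv2,numpy as np
for n in("scene","side"):
    im=capture(n); cv2.imwrite(f"pics/{n}0.png",im[:,:,::-1])
    print(n,calibration(n))
s=env.state();print(s["time_s"],s["tcp_pos"],s["tool_rot"],s["width"])
E
```

```text
pics
scene {'intrinsics': array([[394.75981023,   0.        , 254.39856257],
       [  0.        , 394.75981023, 187.61683746],
       [  0.        ,   0.        ,   1.        ]]), 'k1': -0.08646539097616768, 'rvec': array([ 1.97723275,  1.286732  , -0.57287257]), 'tvec': array([-0.19722689, -0.31433621,  1.10941038])}
side {'intrinsics': array([[496.11301346,   0.        , 254.52212397],
       [  0.        , 496.11301346, 178.24851555],
       [  0.        ,   0.        ,   1.        ]]), 'k1': -0.17593828226412597, 'rvec': array([ 0.35524186, -2.60492813,  1.4939156 ]), 'tvec': array([0.54042292, 0.18024053, 0.7907599 ])}
0.1 [5.99694510e-01 7.60495218e-05 2.30604710e-01] [ 7.07103383e-01  7.07109926e-01 -3.14200083e-04 -5.09505519e-04] 0.08518419994823583
```

View pics/scene0.png

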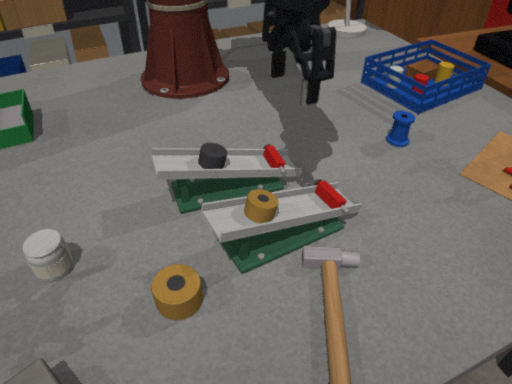

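View pics/side0.png

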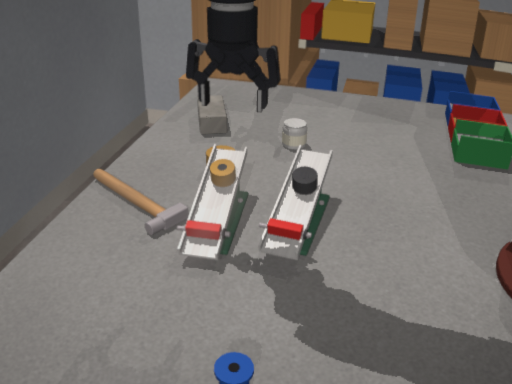

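The brass discs are in scene at (261,206), standing in the nearer-to-camera chute, and at (178,290), loose on the bench and larger. The one in the chute fits the description: smaller and in a chute. The steel slug is at (212,157). I'll confirm this in an enlarged crop.

```bash
python3 - <<'E'
import cv2,numpy as np
a=cv2.imread("pics/scene0.png")[170:270,190:370];b=cv2.imread("pics/side0.png")[135:265,170:260]
cv2.imwrite("pics/c1.png",cv2.resize(a,None,fx=4.4,fy=4.4,interpolation=2))
cv2.imwrite("pics/c2.png",cv2.resize(b,None,fx=4.6,fy=4.6,interpolation=2))
E
```

```text
(no output)
```

View pics/c1.png

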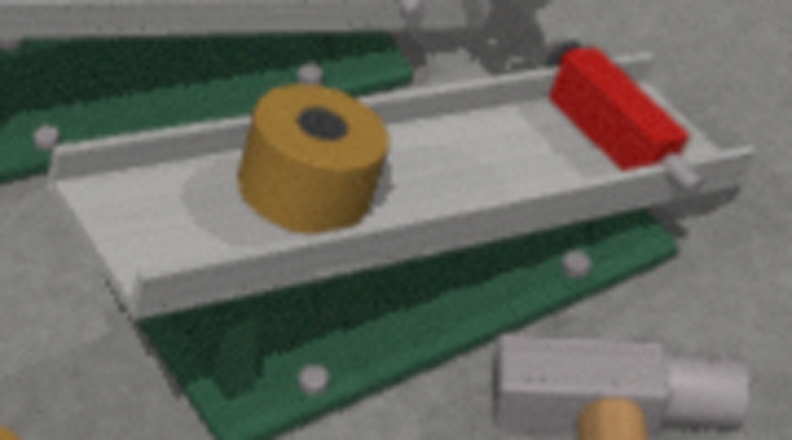

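View pics/c2.png

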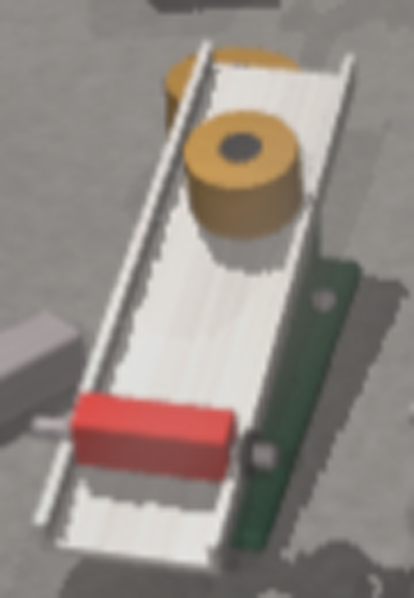

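The crops confirm it: the smaller brass slug stands in the chute (spot at crop (323,123) and (240,147)), and the bigger one is on the bench behind. Next I'll triangulate the wall-top ends and the spot.

```bash
cat >h.py <<'E'
import cv2,numpy as np
from rig import calibration
def P(n):
    c=calibration(n);R=cv2.Rodrigues(c["rvec"])[0];return c,R,np.array(c["tvec"])
def norm(n,p):
    c=P(n)[0];K=c["intrinsics"]
    return cv2.undistortPoints(np.array(p,float).reshape(-1,1,2),K,np.array([c["k1"],0,0,0.])).reshape(-1,2)
def tri(a,b,A="scene",B="side"):
    M=[np.c_[P(n)[1],P(n)[2]] for n in(A,B)]
    X=cv2.triangulatePoints(M[0],M[1],norm(A,a).T,norm(B,b).T);return (X[:3]/X[3]).T
def proj(n,X):
    c,R,t=P(n);return cv2.projectPoints(np.array(X,float).reshape(-1,1,3),c["rvec"],t,c["intrinsics"],np.array([c["k1"],0,0,0.]))[0].reshape(-1,2)
E
cat >m.py <<'E'
from h import *
f=lambda c,s,o:(np.array(c,float)+.5)/s-.5+o
a=f([(55,150),(140,280),(652,57),(750,150),(323,123),(607,98)],4.4,[190,170])
b=f([(348,58),(208,42),(222,565),(42,522),(240,147),(157,403)],4.6,[170,135])
X=tri(a,b);print(X.round(4));print((proj("scene",X)-a).round(1).tolist(),(proj("side",X)-b).round(1).tolist())
ex=(X[2]-X[0]+X[3]-X[1]);ex/=np.linalg.norm(ex)
print("lengths",[np.linalg.norm(X[i]-X[j]).round(4) for i,j in((0,2),(1,3),(0,1),(2,3))],"slope",np.degrees(np.arcsin(-ex[2])),"yaw",np.degrees(np.arctan2(ex[1],ex[0])))
h=ex.copy();h[2]=0;h/=np.linalg.norm(h);t=np.radians(14)
ex=np.cos(t)*h-np.sin(t)*np.array([0,0,1]);ey=np.cross([0,0,1],h);ez=np.cross(ex,ey)
R=np.c_[ex,ey,ez];O=X[:4].mean(0)-12*ez*.001-.005*ex;print("O",O.round(4))
O[2]=.056
np.savez("ch.npz",R=R,O=O);print(((X-O)@R*1000).round(1))
E
python3 m.py
```

```text
[[ 0.6188 -0.1453  0.0971]
 [ 0.683  -0.1404  0.0972]
 [ 0.5907  0.1189  0.0273]
 [ 0.6586  0.1196  0.0321]
 [ 0.64   -0.0574  0.0955]
 [ 0.6316  0.0677  0.0552]]
[[0.4, 0.4], [-0.3, -0.3], [-0.3, -0.2], [-0.1, -0.1], [0.1, 0.1], [0.2, 0.1]] [[0.3, -0.3], [-0.2, 0.1], [-0.4, 0.2], [-0.2, 0.1], [0.1, -0.0], [0.2, -0.1]]
lengths [np.float64(0.2747), np.float64(0.2691), np.float64(0.0643), np.float64(0.0681)] slope 14.352972341081559 yaw 95.71287965822714
O [ 0.6386 -0.0195  0.053 ]
[[-129.5   32.2   10. ]
 [-130.9  -32.2    9.8]
 [ 145.2   33.8    6.6]
 [ 138.2  -33.8    9.8]
 [ -46.3    2.3   29.2]
 [  85.1   -1.8   20.4]]
```

```bash
python3 - <<'E'
import numpy as np
from rig import env
d=np.load("ch.npz");s=env.state();t=s["tcp_pos"]
for x in(-98,-80,27):
    p=d["O"]+d["R"]@[x/1000,0.0,0]+[0,0,.010]; print(x,p.round(4),((p-t)*1000).round(1))
print(d["R"][:,0].round(4))
E
python3 -m crank '[[25,-60,0,6],[49,-114,0,6],[49,-114,0,6],[49,-114,-40,6],[49,-114,-80,6],[49,-114,-105,6],[49,-114,-105,6],[49,-114,-105,6]]' 210
python3 - <<'E'
from rig import capture
import cv2
for n in("scene","side"): cv2.imwrite(f"pics/{n}1.png",capture(n)[:,:,::-1])
a=cv2.imread("pics/side1.png")[80:265,150:350]
cv2.imwrite("pics/c3.png",cv2.resize(a,None,fx=3,fy=3))
E
```

```text
-98 [ 0.648  -0.1141  0.0897] [  48.3 -114.2 -140.9]
-80 [ 0.6463 -0.0968  0.0854] [  46.6  -96.8 -145.3]
27 [0.6359 0.0066 0.0595] [  36.3    6.5 -171.1]
[-0.0966  0.9655 -0.2419]
time_s: 0.9
tcp_pos: [0.6489, -0.1139, 0.1267]
tool_rot: [0.669, 0.743, -0.0, -0.0]
ft_force: [0.5, -0.1, -0.0]
width: 0.0153
gripper_force: 0.0
```

View pics/c3.png

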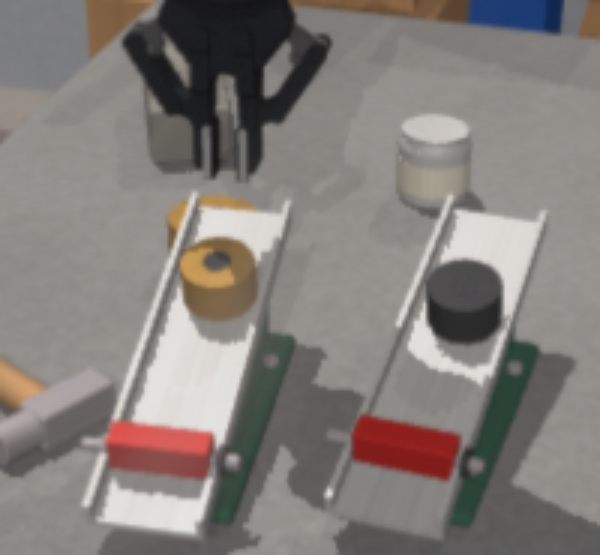

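The fingers are aligned over the upper lane (crop tips at (208,170) and (245,175)), with the slug downhill at (218,265). Next I descend and start pushing along the slope.

```bash
python3 -m crank '[[0,0,-15,0],[0,0,-30,0],[0,0,-36,0],[0,0,-36,0]]'
python3 -m crank '[[-1,8,-2,0],[-1.6,16,-4,0],[-2.4,24,-6,0],[-3.2,32,-8,0],[-4,40,-10,0],[-4.8,48,-12,0],[-5.6,56,-14,0],[-5.6,56,-14,0]]'
python3 - <<'E'
from rig import capture
import cv2
a=capture("side")[80:265,150:350,::-1];b=capture("scene")[120:275,170:370,::-1]
cv2.imwrite("pics/c4.png",cv2.resize(cv2.vconcat([a,b]),None,fx=1.7,fy=1.7,interpolation=2))
E
```

```text
time_s: 1.4
tcp_pos: [0.6479, -0.1136, 0.0882]
tool_rot: [0.669, 0.743, -0.0, -0.001]
ft_force: [-0.2, 0.9, 0.0]
width: 0.0153
gripper_force: 0.0
time_s: 2.2
tcp_pos: [0.6431, -0.0565, 0.0759]
tool_rot: [0.669, 0.744, 0.0, -0.0]
ft_force: [-0.1, -0.2, 0.3]
width: 0.0151
gripper_force: 0.0
```

View pics/c4.png

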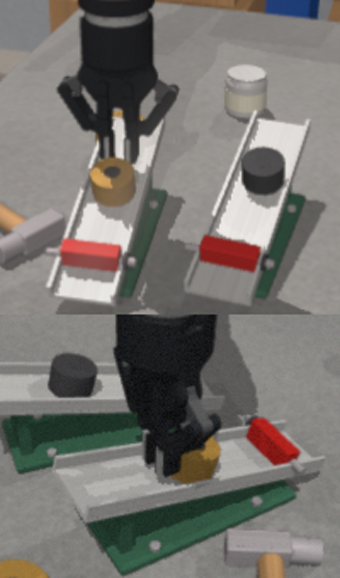

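The slug is standing flat and sliding ahead of the fingers (crop (113,180)), and nothing else has moved. I'll push on and then close the last part gently.

```bash
python3 -m crank '[[-0.7,7,-1.8,0],[-1.4,14,-3.5,0],[-2.1,21,-5.2,0],[-2.8,28,-7,0],[-3.5,35,-8.8,0],[-4.2,42,-10.5,0],[-4.8,48,-12,0],[-5.2,52,-13,0],[-5.4,54,-13.5,0]]'
python3 -m crank '[[-0.2,2,-0.5,0],[-0.3,3,-0.8,0],[-0.4,4,-1,0],[-0.5,5,-1.2,0],[-0.6,6,-1.5,0]]'
```

```text
time_s: 3.2
tcp_pos: [0.6379, -0.0035, 0.0627]
tool_rot: [0.669, 0.743, 0.0, -0.0]
ft_force: [0.4, -2.1, 0.2]
width: 0.0147
gripper_force: 0.6
time_s: 3.7
tcp_pos: [0.6374, 0.002, 0.0613]
tool_rot: [0.669, 0.743, 0.0, 0.0]
ft_force: [0.4, -1.1, -0.5]
width: 0.0153
gripper_force: 0.6
```

```bash
python3 -m crank '[[-0.1,1,-0.3,0],[-0.2,2,-0.5,0],[-0.3,3,-0.8,0],[-0.4,4,-1,0]]'
python3 -m crank '[[-0.1,1,-0.3,0],[-0.2,2,-0.5,0]]';python3 -m crank '[[-0.1,1,-0.3,0],[-0.2,2,-0.5,0]]'
```

```text
time_s: 4.1
tcp_pos: [0.637, 0.0061, 0.0603]
tool_rot: [0.669, 0.743, 0.0, 0.0]
ft_force: [-1.1, -0.6, 0.1]
width: 0.0151
gripper_force: 0.6
time_s: 4.3
tcp_pos: [0.6368, 0.0081, 0.0598]
tool_rot: [0.669, 0.743, 0.0, 0.0]
ft_force: [0.7, -1.4, 0.3]
width: 0.015
gripper_force: 0.6
time_s: 4.5
tcp_pos: [0.6366, 0.0101, 0.0593]
tool_rot: [0.669, 0.743, 0.0, 0.0]
ft_force: [0.2, -1.3, 0.2]
width: 0.015
gripper_force: 0.6
```

```bash
for i in 1 2 3; do python3 -m crank '[[-0.1,1,-0.3,0],[-0.1,1,-0.3,0]]' | egrep 'tcp|ft'; done
python3 - <<'E'
from rig import capture
import cv2
a=capture("side")[130:265,150:300,::-1];b=capture("scene")[140:275,230:380,::-1]
cv2.imwrite("pics/c5.png",cv2.resize(cv2.hconcat([a,b]),None,fx=2.6,fy=2.6,interpolation=2))
E
```

```text
tcp_pos: [0.6366, 0.0107, 0.0591]
ft_force: [-0.3, -3.2, -0.2]
tcp_pos: [0.6367, 0.011, 0.0591]
ft_force: [-0.7, -8.2, 1.1]
tcp_pos: [0.6369, 0.0112, 0.0591]
ft_force: [0.5, -10.4, 0.8]
```

View pics/c5.png

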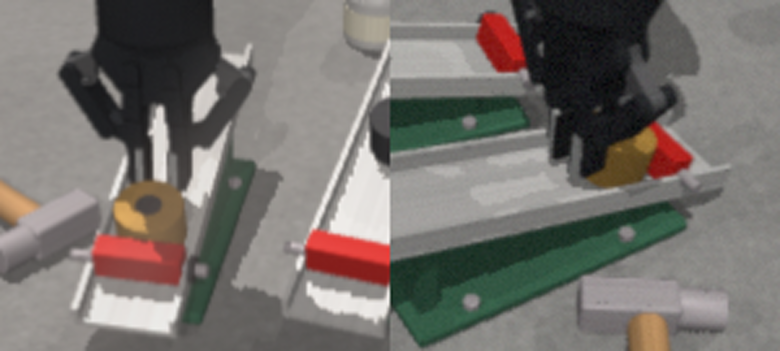

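The slug sits against the red stop (crop (148,205)) and the force has risen to 10 N. I'll back off uphill, rise clear and check.

```bash
python3 -m crank '[[0.3,-3,0.8,0],[0.8,-8,2.5,0],[2,-20,7,0],[3,-32,12,0],[3,-32,40,0],[3,-40,80,0],[3,-80,120,0],[3,-100,140,0],[3,-100,140,0]]'
cat >c.py <<'E'
from h import *
from rig import capture
d=np.load("ch.npz");pts=[];I=[]
for n in("scene","side"):
    im=capture(n)[:,:,::-1].copy();I.append(im)
    p=proj(n,d["O"]+d["R"]@[.061,0,.03])[0]
    g=im.max(2).astype(float);x,y=p.round().astype(int);r=9
    w=g[y-r:y+r+1,x-r:x+r+1]; B=im[y-r:y+r+1,x-r:x+r+1].astype(int)
    m=((B[...,2]-B[...,0]<25)&(w<95)).astype(np.uint8)
    k,l,st,ce=cv2.connectedComponentsWithStats(m)
    print(n,p,[(st[i,4],(ce[i]+[x-r,y-r]).round(1)) for i in range(1,k)])
cv2.imwrite("pics/c6.png",cv2.resize(cv2.hconcat([I[1][130:265,150:300],I[0][140:275,230:380]]),None,fx=2.6,fy=2.6,interpolation=2))
E
python3 c.py
```

```text
time_s: 6.1
tcp_pos: [0.6411, -0.0914, 0.2035]
tool_rot: [0.67, 0.742, 0.001, 0.004]
ft_force: [1.2, -0.1, -0.2]
width: 0.0149
gripper_force: 0.0
scene [318.14415406 188.71364022] [(np.int32(7), array([318.3, 180.3])), (np.int32(37), array([318.4, 189.8]))]
side [207.62146421 208.09721239] []
```

View pics/c6.png

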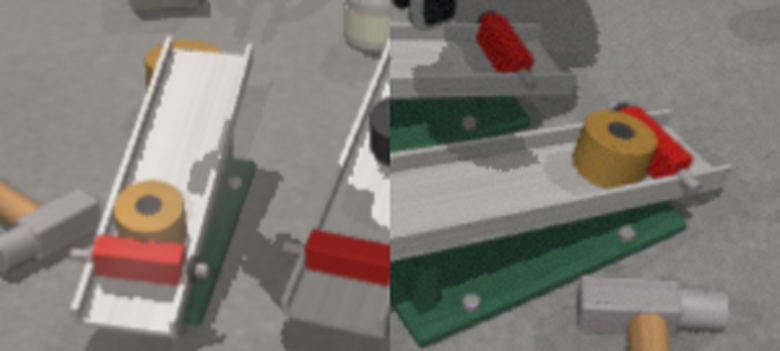

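The slug is flat against the stop. Its spot is at scene (318.4,189.8) and side (207,209), within about 1 px of the prediction for chute x = 61 mm, y = 0. The steel slug was never touched and the arm is clear.

```bash
python3 -c "
from rig import workorder
print(workorder.hand_in())"
```

```text
the job is handed in; nothing more can be done
None
```

The smaller brass slug was pushed down its chute until it sat flat against the red stop, the steel slug was left untouched, and the job was handed in at about 6 s; no verdict was returned.

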